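# Open the sample port of a glass transmission meter

## Task

Open the sample port of the glass transmission meter so that the next strip can be loaded: with a fingertip press the white lid with the orange pad down once until its push-push latch lets go, then take the finger away and see that the lid has popped up and stays up by itself. Then push the lid with a finger all the way back to its stop and leave it there. Only touch it, gently: do not take the lid between the fingers or press it shut again, keep the dark lid of the reference port shut, and leave the glass and the other things round the meter where they are.

Things in the scene. Friction and masses are not known exactly. Their poses are not given: they have to be found in the camera images.
- meter: glass transmission meter, fixed: pale case 170x228x83 mm (its x, y, z), sloping display in front, dark deck 66 mm up with two lidded ports, pale hump 82 mm high at the back. Origin: underside centre, on the table. x from display to back (away from the robot, up to 20 degrees off), y to its left, z up. Left port, middle at y=+56 mm: sample, white lid, orange pad. Right, y=-56 mm: reference, dark.
- sample_pad (a point): top centre of the orange ribbed press pad (14x58 mm) at the front of the white sample lid; moves with the lid. Lid shut: 85 mm above the table, 57 mm in front of the hinge. x from front edge to hinge, y left along the hinge, z out of the lid's upper face. Lid: 66 mm from hinge to front edge (9 mm in front of this point), 74 mm wide, 7 mm thick, upper face 1.6 mm below this point.
- sample_hinge (a point): middle of the sample lid's hinge axis (along y), fixed to the meter 78 mm above the table, 30 mm behind the meter's origin; axes as the meter's. Under the lid, 47 to 54 mm from the hinge, on the right only (10 to 33 mm right of the middle), hangs a white latch cam 37 mm deep that tips forward as the lid opens: push the lid's underside or front edge left of the middle.
- sample_lid (a joint): sample lid's angle, rad: 0 shut; negative pressed in (stop -0.115, 6.5 mm down at the pad); positive open; stop 1.92, past upright. The pad takes about 4 N; at -0.07 or deeper the latch lets go, and as the finger rises a spring lifts the lid to about 1.0, where it stays. Further it is damped (about 1 N at the front edge); past 1.7 it stays open. Pressed to -0.07 again it re-latches.
- sample_latch (a joint): sideways place, m, of the small steel follower pin of the sample lid's latch, inside the port: 0 while latched, +0.003 to +0.008 when the lid is pressed enough to let go, -0.005 to -0.009 once it has popped up and also if the opened lid is pushed down again. Nothing needs to touch it.
- reference_lid (a joint): angle of the dark reference lid, rad: 0 shut and latched; the same kind of lid and latch as the sample lid; it must stay shut
- reference_pad (a point): centre of the top of the dark press pad of the reference lid, 85 mm above the table when shut; not to be pressed
- glass_pale: pale glass sheet 220 x 106 x 6 mm lying flat right of the meter, bystander; origin at its underside centre
- sample_strip: clear glass strip 60 x 146 x 4 mm, the next sample, lying flat just left of the meter with its long side along the meter's x, bystander; origin at its underside centre
- dropper_red: small dropper bottle with red cap, 27 mm across, 86 mm tall, standing left of the meter near its rear corner, bystander; origin at its underside centre
- tweezers: steel tweezers 9 x 125 x 10 mm lying in front of the meter, bystander; origin at its underside centre
- jar_blue: jar of blue glass powder, 83 mm across, 99 mm tall, standing behind the meter to the right, bystander; origin at its underside centre

How it is judged:
On the way, in this order (a step that is already met when the one before it is completed fails the run):
1. the sample lid is pressed in by the fingers until its latch lets go (value of joint sample_lid below -0.045 rad and value of joint sample_latch above 0.0025 m and contact force between the fingers and meter above 0.5 N).
2. the sample lid has popped up and stays up by itself, untouched, for half a second (value of joint sample_lid between 0.8 and 1.25 rad and contact force between each of the arm, the fingers and meter below 0.05 N), for 0.5 s.
3. the sample lid has been pushed back to its stop (value of joint sample_lid above 1.75 rad), for 0.2 s.
At the end, for the whole second after the job is handed in: the sample lid stands open at its stop (above 1.75 rad) and at rest, the reference lid is shut (within 0.03 rad), and every bystander is within 20 mm of where it was (value of joint sample_lid above 1.75 rad and velocity of joint sample_lid between -0.1 and 0.1 rad/s and value of joint reference_lid between -0.03 and 0.03 rad and distance of each of glass_pale, sample_strip, dropper_red, tweezers, jar_blue from where it was at the start of the episode below 0.02 m); the robot touches nothing.
It fails at once if the popped lid is pressed shut again (a second press) (value of joint sample_latch below -0.002 m and value of joint sample_lid below 0.15 rad).
It fails at once if the reference lid is pressed in or opened (value of joint reference_lid below -0.04 rad or value of joint reference_lid above 0.05 rad).
It fails at once if the sample lid is taken between the fingers (z of the grasp point in the frame of sample_pad between -0.0095 and -0.0005 m and x of the grasp point in the frame of sample_pad between -0.011 and 0.058 m and y of the grasp point in the frame of sample_pad between -0.038 and 0.038 m).
It fails at once if the meter is pressed with more than 60 N (contact force between the fingers and meter above 60 N).
It fails at once if a bystander is pushed more than 20 mm or lifted (distance of any of glass_pale, sample_strip, dropper_red, tweezers, jar_blue from where it was at the start of the episode above 0.02 m).
It also fails if it takes over 38 s, if anything falls off the work surface, if the arm or the gripper's body presses on something with over 40 N, if the wrist force passes 120 N, or if a joint passes its speed limit or range.

## Robot

A 6-joint arm with a two-finger parallel gripper is mounted at the origin on a cart in front of the work surface, level with it; the furniture and walls round the work are solid. World frame = base frame: x ahead of the robot, y to its left, z up, the work surface at z = 0. Lengths are in m, angles in rad, forces in N, time in s.
With the tool pointing down it reaches from about 0.35 to 1 m from the base axis. Payload 7.1 kg.
Tool frame: the origin (TCP) lies between the finger pads; the fingertips stand robot.tips_ahead ahead of it and the grasp point (between the pads) lies 2 mm behind it (robot.tips_ahead is the distance from the TCP to the fingertips, in m); y points along the fingers, x is the direction in which the jaws open and shut, and the axes are right-handed (so a half turn about y gives the same grasp; the last joint's range is limited). The gripper opens to 85 mm and grips with 20 to 120 N. Pads are 22 mm wide; open, the fingers measure 114 mm over their backs; the gripper's body (76 mm by 85 mm) begins 54 mm behind the grasp point. The pads swing forward as they close: fully open they stand 13 mm farther back than shut.
Start: joints at [-1.245, 0.423, 1.63, -0, 1.089, -0.019], TCP at [0.211, -0.588, 0.248] pointing down, gripper open.
Joint ranges: [-3, 3], [-0.9, 2.11], [0.09, 2.58], [-1.31, 4.45], [0.11, 2.69], [-2.54, 2.54]. Speed limits (rad/s): [2.39, 2.39, 3.01, 3.14, 3.14, 3.14].

## Interface

Orientations are given as a rotation vector (axis times angle).
In Python, from station import robot gives the robot as it stands.
- The arm moves only by the tool play_rows, never from a script. Its argument "targets" is one flat list of numbers, 4 for each row, row after row: the shift along the world's x, y, z in units of 25 mm (1.0 is 25 mm), then the turn about the world's z in units of 5 degrees (1.0 is 5 degrees). A call has exactly 5 rows; each row shifts and turns the commanded pose from where the row before left it; what a row does not reach is not made up. A row lasts 1/10 s, in which the tool goes at most 50 mm and 8.59 degrees, less where a joint would pass 70% of its speed; a pose out of reach is approached as far as the arm can. A call is refused whole if a number of a shift passes 1 or a number of a turn 1, either way. A call with a gripper value outside its range is refused whole. "gripper" is the finger opening in mm, from 0 to 85.4, set as the call begins (left out, the last holds). The fingers move at their own pace and stop on an object; "newtons" is the grip in N (left out, the last holds). Time passes only in rows, so rows that do not move let the fingers close, or fill a call up. It gives the time, the measured TCP pose, the force and the opening at its end, in the units of the state.
- robot.state(): the state, without advancing time (a new reading comes with each control period).
- robot.capture(name): name is "side" or "top" or "wrist"; returns a dict with "frame" (400x640x3 uint8, blue, green, red), "range_z" (400x640 float32, m along the optical axis (not along the pixel's ray), 0 where there is no reading), "fx", "fy", "cx", "cy" (pixels), "dist_coeffs" ([k1, k2, p1, p2, k3] as OpenCV has them; the pictures are not rectified), "view" (4x4, takes a point from world to camera coordinates). Camera axes: x right, y down, z forward; pixel columns grow to the right and rows downward; lengths in m; the calibration is good to about 2 mm. A picture is of the moment at which its call begins.
- robot.hand_in(): hands the job in, once; it reports no verdict.
Trained networks look in a picture, given as the dict that the camera call returned (one of the last four; its "shot" number tells which), for a name from the list of things; names that differ only in an ending like _2 or _b are one class to them, and where a whole thing is asked for, a point or a joint stands for the part that bears it (a point fixed in the world has none). Each returns a list of dicts, best first, with "score" (0 to 1); they miss things now and then, are a little off and sometimes report something else, mostly with a low value. They report only what shows in the picture. A call takes as long as a camera call.
- robot.silhouettes(target, picture): "pixels" (400x640 bool, what is visible of it) and "extent" ([left, top, width, height] in pixels, round what is visible of it).
- robot.mark_of(target, picture): "uv" ([column, row] in pixels: a listed point, or the origin of a listed thing).
The state is a dict: "time": time; "qpos": joint angles; "joint_vel": joint speeds; "joint_torque": joint torques, N m; "position": TCP position; "orientation": TCP orientation; "force": force on the tool from outside, world axes, zero at the start; "torque": the same for the moment, N m; "opening": finger opening in m.
Only numpy, scipy, OpenCV 4.12 (cv2) and the standard library are available. Lean on these libraries where they do the work, as an engineer would, in place of code of your own. Each camera call takes 0.05 s, during which the arm holds its last target.

## Working session

There is one attempt and no reset: what is moved stays moved. The work goes in short steps, Python scripts to look and compute and a tool call to move; the robot and the scene stay as the last step left them, time stands still between calls to the robot, and variables do not carry over. Pictures are saved under pics/ and viewed, and the job is handed in when it is done.

Besides the shell and the picture viewer there is one more tool, called after ">>>" as name(argument=value, ...) on one line, values as JSON. play_rows: Moves the arm, as the interface text tells. Its arguments: {"type":"object","properties":{"targets":{"type":"array"},"gripper":{"type":"number"},"newtons":{"type":"number"}},"required":["targets"]}

```bash
mkdir -p pics; ls; cat > h.py <<'E'
import numpy as np,cv2
from station import robot
def w(p,uv,z=None,d=None):
    K=np.array([[p['fx'],0,p['cx']],[0,p['fy'],p['cy']],[0,0,1]]);
    n=cv2.undistortPoints(np.array([[uv]],float),K,np.array(p['dist_coeffs'],float))[0,0]
    V=np.array(p['view']);R=V[:3,:3];t=V[:3,3];o=-R.T@t;r=R.T@np.array([n[0],n[1],1])
    if d is None: d=(z-o[2])/r[2]
    return o+r*d
def dep(p,uv,k=2):
    u,v=int(round(uv[0])),int(round(uv[1]));a=p['range_z'][max(0,v-k):v+k+1,max(0,u-k):u+k+1];a=a[a>0]
    return float(np.median(a)) if a.size else 0
def st():
    s=robot.state();print({k:np.round(s[k],3).tolist() for k in s})
E
python3 - <<'E'
from h import *
st();print(robot.tips_ahead)
for c in ['top','side','wrist']:
    p=robot.capture(c);cv2.imwrite(f'pics/{c}0.png',p['frame'])
    print(c, np.round(np.linalg.inv(p['view'])[:3,3],3))
    for n,z in [('sample_pad',.085),('reference_pad',.085),('sample_hinge',.078),('meter',0),('sample_strip',0),('dropper_red',0),('tweezers',0),('jar_blue',0),('glass_pale',0)]:
        for m in robot.mark_of(n,p)[:2]:
            d=dep(p,m['uv']);print(n,round(m['score'],2),np.round(m['uv'],1),np.round(w(p,m['uv'],z),3),np.round(w(p,m['uv'],d=d),3))
E
```

```text
pics
{'time': 0.0, 'qpos': [-1.245, 0.424, 1.631, 0.0, 1.089, -0.019], 'joint_vel': [-0.0, -0.0, -0.001, -0.001, 0.001, -0.002], 'joint_torque': [-0.001, -55.739, -28.174, -0.0, 0.007, 0.0], 'position': [0.211, -0.588, 0.248], 'orientation': [-1.352, 0.952, -0.95], 'force': [-0.23, 0.567, -0.117], 'torque': [0.005, -0.024, -0.029], 'opening': 0.085}
0.017
top [0.473 0.017 0.958]
sample_pad 0.74 [307.1 242.3] [0.514 0.021 0.085] [0.514 0.021 0.086]
reference_pad 0.77 [358. 228.] [ 0.541 -0.083  0.085] [ 0.541 -0.083  0.084]
sample_hinge 0.89 [296.9 217.8] [0.564 0.041 0.078] [0.564 0.041 0.084]
meter 0.8 [327.5 227.8] [ 0.549 -0.025  0.   ] [ 0.544 -0.022  0.067]
sample_strip 0.75 [264.1 264.2] [0.471 0.116 0.   ] [0.471 0.116 0.005]
dropper_red 0.68 [239.9 217. ] [0.576 0.17  0.   ] [0.571 0.162 0.048]
tweezers 0.64 [344.8 277.2] [ 0.44 -0.06  0.  ] [ 0.44  -0.06   0.007]
jar_blue 0.88 [359. 132.] [ 0.769 -0.102  0.   ] [ 0.738 -0.09   0.1  ]
glass_pale 0.69 [445.1 249. ] [ 0.497 -0.285  0.   ] [ 0.497 -0.283  0.008]
side [0.191 0.669 0.527]
sample_pad 0.67 [344.  209.7] [0.504 0.035 0.085] [0.505 0.033 0.084]
reference_pad 0.6 [351.2 182.3] [ 0.543 -0.077  0.085] [ 0.544 -0.079  0.084]
sample_hinge 0.67 [314.7 204.6] [0.571 0.037 0.078] [0.567 0.043 0.082]
meter 0.92 [336.3 224.7] [ 0.55  -0.022  0.   ] [0.505 0.064 0.066]
sample_strip 0.63 [336.4 273.4] [0.471 0.124 0.   ] [0.47  0.128 0.003]
dropper_red 0.62 [279.3 270.8] [0.57  0.173 0.   ] [0.565 0.18  0.007]
tweezers 0.47 [389.1 227. ] [ 0.443 -0.073  0.   ] [ 0.441 -0.067  0.005]
jar_blue 0.64 [275.4 183.6] [ 0.783 -0.113  0.   ] [ 0.749 -0.069  0.029]
glass_pale 0.72 [312.5 205.5] [ 0.639 -0.066  0.   ] [0.58  0.03  0.069]
glass_pale 0.71 [399.5 183.5] [ 0.496 -0.278  0.   ] [ 0.492 -0.264  0.008]
wrist [ 0.273 -0.566  0.374]
```

```bash
python3 - <<'E'
import cv2
a=cv2.imread('pics/top0.png');b=cv2.imread('pics/side0.png')
cv2.imwrite('pics/t1.png',cv2.resize(a[90:330,180:500],(800,600)))
cv2.imwrite('pics/s1.png',cv2.resize(b[110:350,220:540],(800,600)))
E
```

```text
(no output)
```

View pics/t1.png

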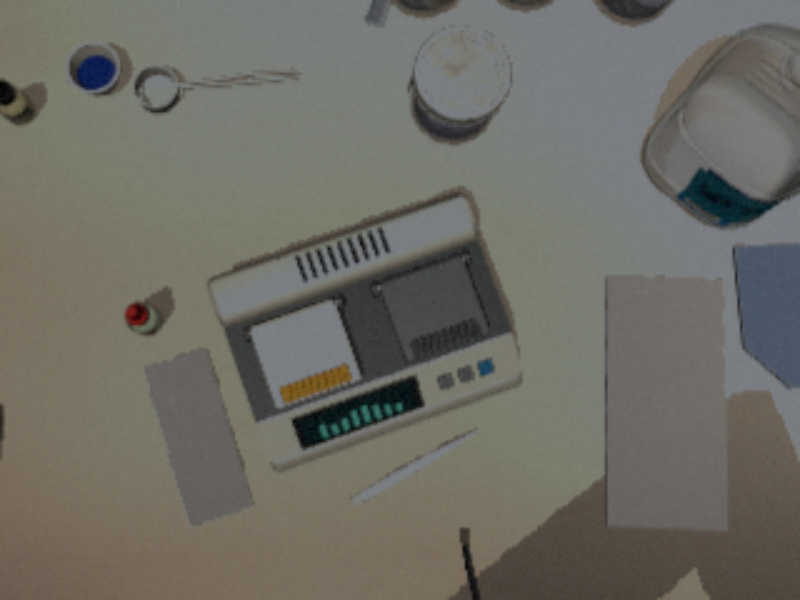

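View pics/s1.png

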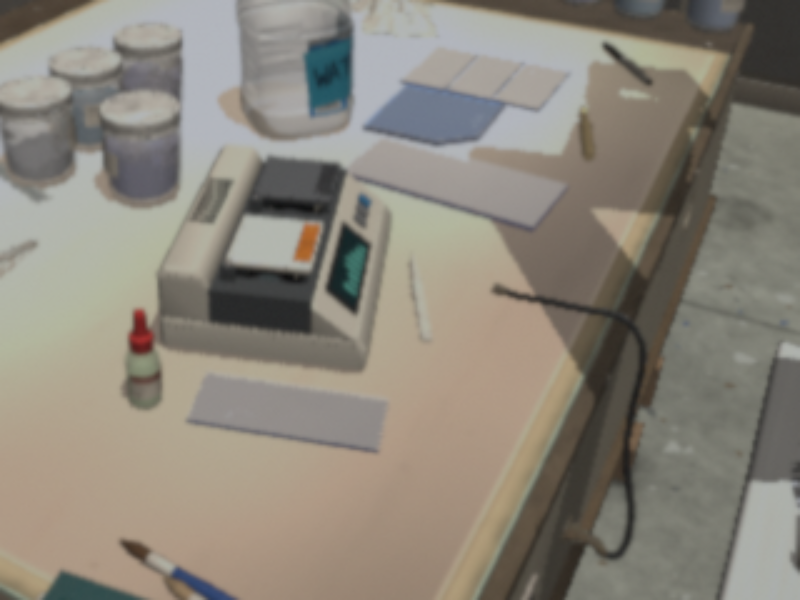

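The top view shows the meter turned about 15° left, with the orange pad at about pixel (307,242) and both lids shut. The strip and dropper are left of it and the tweezers in front. Next I'll refine the pad position and yaw.

```bash
python3 - <<'E'
from h import *
from scipy.spatial.transform import Rotation as R
s=robot.state();print(np.round(R.from_rotvec(s['orientation']).as_matrix(),3).tolist())
for c in ['top','side']:
    p=robot.capture(c);f=p['frame']
    hsv=cv2.cvtColor(f,cv2.COLOR_BGR2HSV)
    r=w(p,[0,0],0.085)
    m=cv2.inRange(hsv,(5,140,80),(28,255,255))
    win=np.zeros_like(m); uv=robot.mark_of('sample_pad',p)[0]['uv'];u,v=map(int,uv);win[v-25:v+25,u-30:u+30]=1;m=m*win
    n,l,stt,ce=cv2.connectedComponentsWithStats(m);i=1+np.argmax(stt[1:,4]);ys,xs=np.where(l==i)
    P=np.array([w(p,[x,y],.0845) for x,y in zip(xs,ys)])
    (cx,cy),(a,b),an=cv2.minAreaRect(P[:,:2].astype(np.float32)*1000)
    D=np.array([w(p,[x,y],d=p['range_z'][y,x])[2] for x,y in zip(xs,ys)])
    print(c,len(xs),'rect',cx,cy,a,b,an,'mean',P.mean(0),'z',np.median(D))
    mm=robot.silhouettes('sample_pad',p)
    for nm in ['meter','sample_pad','sample_strip']:
        for q in robot.silhouettes(nm,p)[:1]:
            ys,xs=np.where(q['pixels']);Z=.0835 if nm=='sample_pad' else 0.0
            P=np.array([w(p,[x,y],Z) if nm!='meter' else w(p,[x,y],d=p['range_z'][y,x]) for x,y in zip(xs,ys)])
            if nm=='meter': P=P[(P[:,2]>.02)&(P[:,2]<.1)]
            print('  ',nm,round(q['score'],2),q['extent'],[np.round(k,1) for k in cv2.minAreaRect(P[:,:2].astype(np.float32)*1000)])
E
```

```text
[[0.338, -0.0, 0.941], [-0.941, 0.0, 0.338], [-0.0, -1.0, 0.0]]
top 169 rect 511.985595703125 23.689987182617188 12.040351867675781 56.13853454589844 18.880876541137695 mean [0.51190204 0.02394043 0.0845    ] z 0.08605370323848927
   meter 0.63 [263.0, 167.4, 125.9, 112.2] [array([556. , -21.4]), array([170. , 227.7]), np.float64(18.4)]
   sample_pad 0.68 [282.0, 208.5, 41.7, 45.3] [array([537.3,  31.5]), array([70.3, 73.4]), np.float64(18.1)]
   sample_strip 0.86 [238.8, 231.1, 41.3, 71.5] [array([471.2, 127.5]), array([148.1,  61.3]), np.float64(16.0)]
side 71 rect 512.7252197265625 24.416282653808594 10.573182106018066 51.38345718383789 17.90938949584961 mean [0.51232359 0.02576066 0.0845    ] z 0.0843835066923716
   meter 0.7 [284.5, 168.4, 91.9, 90.6] [array([556.2, -19.4]), array([170.8, 230.5]), np.float64(18.4)]
   sample_strip 0.96 [295.0, 256.7, 77.2, 35.9] [array([473. , 127.5]), array([151.8,  71.9]), np.float64(15.9)]
```

>>> play_rows(targets=[0.5, 1, 0, -0.27, 0.5, 1, 0, 0, 0.5, 1, 0, 0, 0.5, 1, 0, 0, 0.5, 1, 0, 0], gripper=0, newtons=20)

```text
time: 2.6
position: [0.2741, -0.4622, 0.2484]
orientation: [-1.344, 0.969, -0.97]
force: [0.5, -0.2, 1.2]
opening: 0.012
```

>>> play_rows(targets=[0.5, 1, 0, 0, 0.5, 1, 0, 0, 0.5, 1, 0, 0, 0.5, 1, 0, 0, 0.5, 1, 0, 0])

```text
time: 3.1
position: [0.3367, -0.3372, 0.2485]
orientation: [-1.344, 0.969, -0.97]
force: [0.3, 0.1, -0.3]
opening: -0.0
```

>>> play_rows(targets=[0.5, 1, 0, 0, 0.5, 1, 0, 0, 0.5, 1, 0, 0, 0.5, 1, 0, 0, 0.5, 1, 0, 0])

```text
time: 3.6
position: [0.3992, -0.2122, 0.2485]
orientation: [-1.344, 0.969, -0.97]
force: [0.2, -0.1, -0.2]
opening: 0.0
```

>>> play_rows(targets=[0.5, 1, 0, 0, 0.5, 1, 0, 0, 0.5, 1, 0, 0, 0.5, 1, 0, 0, 0.5, 1, 0, 0])

```text
time: 4.1
position: [0.4618, -0.0871, 0.2485]
orientation: [-1.344, 0.969, -0.97]
force: [-0.3, 0.5, 0.1]
opening: 0.0003
```

>>> play_rows(targets=[0.5, 1, 0, 0, 0.5, 1, 0, 0, 0.5, 1, 0, 0, 0.5, 1, 0, 0, 0, 0.5, 0, 0])

```text
time: 4.6
position: [0.5126, 0.026, 0.2486]
orientation: [-1.344, 0.967, -0.969]
force: [-0.4, -0.7, -1.0]
opening: 0.0001
```

```bash
python3 - <<'E'
from h import *
st();print(robot.tips_ahead)
p=robot.capture('wrist');cv2.imwrite('pics/w1.png',p['frame'])
p=robot.capture('side');cv2.imwrite('pics/s2.png',cv2.resize(p['frame'][60:300,220:540],(800,600)))
E
```

```text
{'time': 4.6, 'qpos': [0.027, 0.258, 1.875, 0.0, 1.007, 1.275], 'joint_vel': [0.222, -0.009, 0.028, -0.012, 0.011, 0.22], 'joint_torque': [-0.815, -42.978, -26.775, 0.106, -0.025, -0.069], 'position': [0.513, 0.026, 0.249], 'orientation': [-1.344, 0.967, -0.969], 'force': [-0.437, -0.666, -0.954], 'torque': [-0.016, 0.022, 0.023], 'opening': 0.0}
0.017
```

View pics/w1.png

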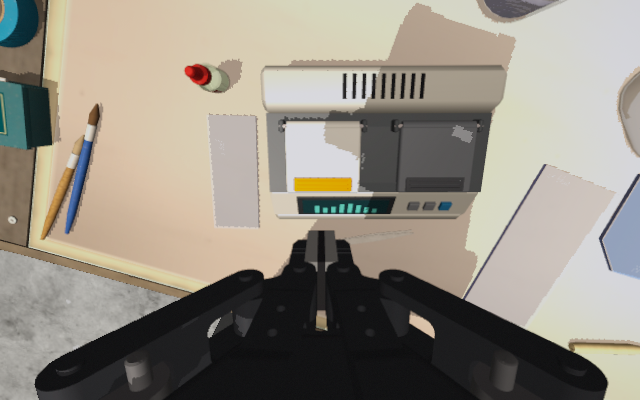

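View pics/s2.png

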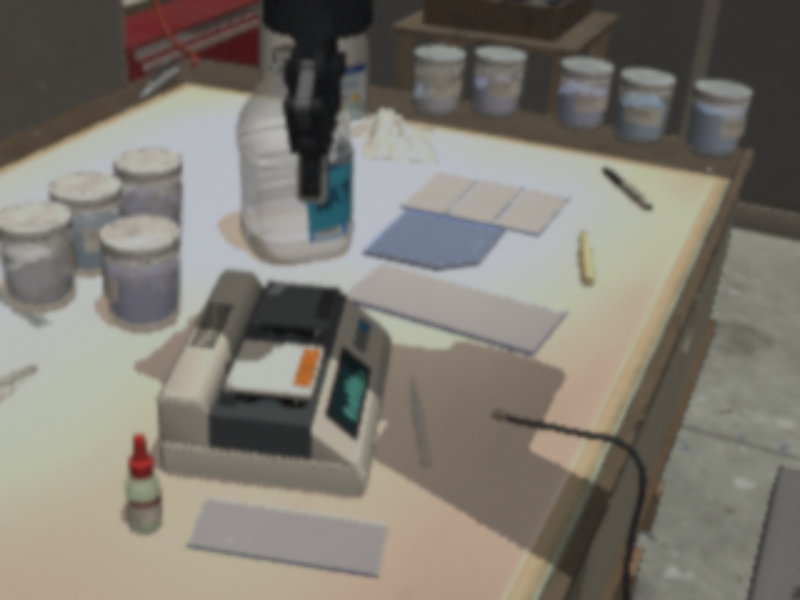

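The wrist view shows the meter square to the gripper, with the pad at about (323,184). I'll descend to just above it.

>>> play_rows(targets=[0, 0, -1, 0, 0, 0, -1, 0, 0, 0, -1, 0, 0, 0, -1, 0, 0, 0, -1, 0])

```text
time: 5.2
position: [0.5106, 0.0231, 0.1226]
orientation: [-1.344, 0.97, -0.97]
force: [-0.8, -0.1, -0.1]
opening: 0.0001
```

```bash
python3 - <<'E'
from h import *
st()
p=robot.capture('wrist');cv2.imwrite('pics/w2.png',p['frame'])
m=robot.mark_of('sample_pad',p);print(m[:2],[w(p,k['uv'],.085) for k in m[:1]])
hsv=cv2.cvtColor(p['frame'],cv2.COLOR_BGR2HSV);mk=cv2.inRange(hsv,(5,140,80),(28,255,255))
n,l,s,c=cv2.connectedComponentsWithStats(mk)
for i in range(1,n):
    if s[i,4]>150: print(s[i],w(p,c[i],.085),w(p,c[i],d=dep(p,c[i])))
E
```

```text
{'time': 5.2, 'qpos': [0.022, 0.45, 1.96, -0.0, 0.731, 1.273], 'joint_vel': [-0.0, 0.43, 0.109, -0.0, -0.543, 0.0], 'joint_torque': [0.04, -51.261, -18.974, -0.0, 0.776, 0.0], 'position': [0.511, 0.023, 0.123], 'orientation': [-1.344, 0.97, -0.97], 'force': [-0.767, -0.062, -0.149], 'torque': [0.065, 0.036, 0.012], 'opening': 0.0}
[{'uv': [321.8, 225.4], 'score': 0.69}] [array([0.51449696, 0.02332158, 0.085     ])]
[ 272  216   98   22 1922] [0.51398339 0.0238931  0.085     ] [0.51400201 0.02389931 0.08505123]
```

View pics/w2.png

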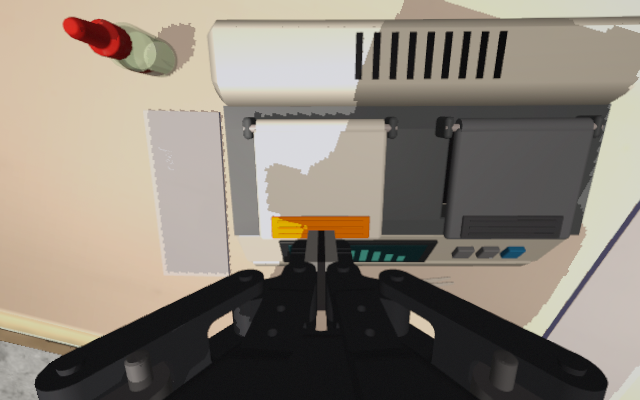

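>>> play_rows(targets=[0.06, 0, -0.3, 0, 0, 0, -0.2, 0, 0, 0, -0.2, 0, 0, 0, -0.1, 0, 0, 0, 0, 0])

```text
time: 5.8
position: [0.5127, 0.0243, 0.1033]
orientation: [-1.344, 0.969, -0.969]
force: [0.3, 0.1, -0.2]
opening: 0.0003
```

>>> play_rows(targets=[0, 0, -0.06, 0, 0, 0, -0.06, 0, 0, 0, -0.06, 0, 0, 0, 0, 0, 0, 0, 0, 0])

```text
time: 6.3
position: [0.5128, 0.0243, 0.0989]
orientation: [-1.344, 0.969, -0.969]
force: [-2.5, -1.4, 4.4]
opening: 0.0001
```

```bash
python3 - <<'E'
from h import *
st()
E
```

```text
{'time': 6.3, 'qpos': [0.024, 0.495, 1.964, 0.0, 0.683, 1.274], 'joint_vel': [0.0, 0.001, 0.001, -0.001, 0.001, -0.003], 'joint_torque': [0.26, -47.684, -17.502, 0.095, -0.34, -0.001], 'position': [0.513, 0.024, 0.099], 'orientation': [-1.344, 0.969, -0.969], 'force': [-2.525, -1.353, 4.415], 'torque': [-0.101, 0.18, 0.003], 'opening': 0.0}
```

>>> play_rows(targets=[0, 0, -0.04, 0, 0, 0, -0.04, 0, 0, 0, 0, 0, 0, 0, 0, 0, 0, 0, 0, 0])

```text
time: 6.8
position: [0.5127, 0.0243, 0.0968]
orientation: [-1.344, 0.969, -0.969]
force: [-1.5, -1.1, 3.8]
opening: -0.0001
```

>>> play_rows(targets=[0, 0, -0.04, 0, 0, 0, 0, 0, 0, 0, 0, 0, 0, 0, 0, 0, 0, 0, 0, 0])

```text
time: 7.3
position: [0.5127, 0.0243, 0.0958]
orientation: [-1.344, 0.969, -0.969]
force: [-1.9, -1.2, 4.1]
opening: 0.0001
```

>>> play_rows(targets=[0, 0, -0.04, 0, 0, 0, 0, 0, 0, 0, 0, 0, 0, 0, 0, 0, 0, 0, 0, 0])

```text
time: 7.8
position: [0.5128, 0.0243, 0.0954]
orientation: [-1.344, 0.969, -0.969]
force: [-4.7, -0.8, 11.3]
opening: 0.0003
```

At the stop, with the latch released. Now I'll rise and back off towards the front.

>>> play_rows(targets=[0, 0, 0.6, 0, 0, 0, 1, 0, -0.4, -0.13, 1, 0, -0.6, -0.2, 1, 0, -0.6, -0.2, 1, 0])

```text
time: 8.3
position: [0.4724, 0.0111, 0.2104]
orientation: [-1.344, 0.969, -0.969]
force: [0.2, -0.4, -0.3]
opening: -0.0001
```

>>> play_rows(targets=[-0.8, -0.27, 0, 0, 0, 0, 0, 0, 0, 0, 0, 0, 0, 0, 0, 0, 0, 0, 0, 0])

```text
time: 8.8
position: [0.4534, 0.0045, 0.2094]
orientation: [-1.344, 0.97, -0.969]
force: [-0.0, -0.1, 0.1]
opening: 0.0001
```

>>> play_rows(targets=[0, 0, 0, 0, 0, 0, 0, 0, 0, 0, 0, 0, 0, 0, 0, 0, 0, 0, 0, 0])

```text
time: 9.3
position: [0.4528, 0.0043, 0.2098]
orientation: [-1.344, 0.969, -0.969]
force: [-0.2, 0.2, 0.3]
opening: 0.0003
```

```bash
python3 - <<'E'
from h import *
st()
p=robot.capture('side');cv2.imwrite('pics/s3.png',cv2.resize(p['frame'][110:290,240:480],(800,600)))
m=robot.mark_of('sample_pad',p);print(m[:2],[w(p,k['uv'],d=dep(p,k['uv'])) for k in m[:1]])
p=robot.capture('wrist');cv2.imwrite('pics/w3.png',p['frame'])
E
```

```text
{'time': 9.3, 'qpos': [-0.017, 0.227, 2.03, 0.0, 0.884, 1.233], 'joint_vel': [0.001, -0.003, 0.002, 0.001, 0.001, -0.0], 'joint_torque': [0.011, -38.381, -23.368, 0.001, -0.001, 0.0], 'position': [0.453, 0.004, 0.21], 'orientation': [-1.344, 0.969, -0.969], 'force': [-0.181, 0.209, 0.255], 'torque': [0.01, -0.042, -0.0], 'opening': 0.0}
[{'uv': [328.7, 188.4], 'score': 0.74}] [array([0.53247468, 0.04744137, 0.13218007])]
```

View pics/s3.png

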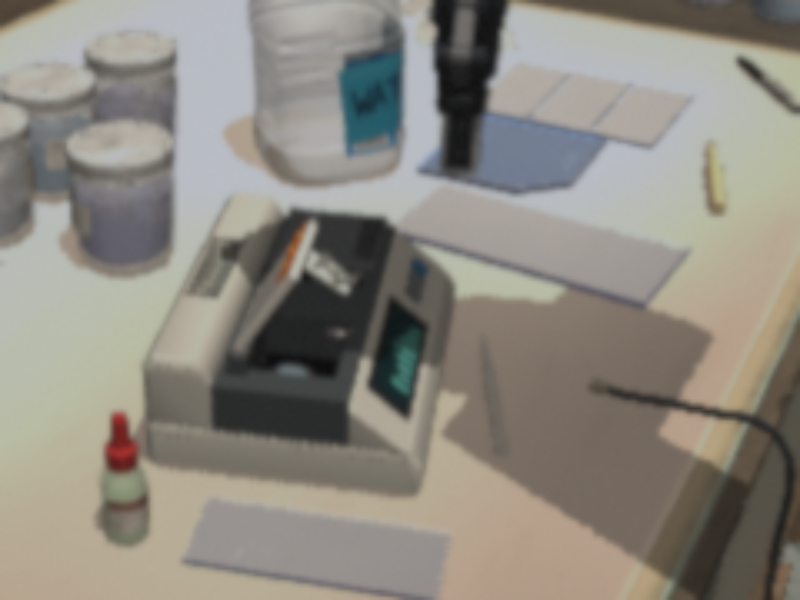

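View pics/w3.png

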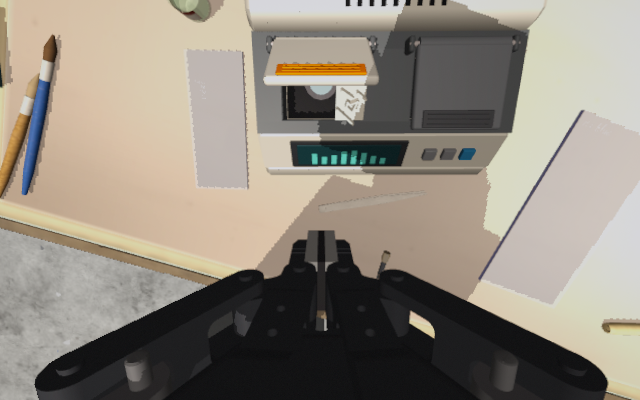

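The lid has popped to about 1.0 rad and stays untouched. Its pad now reads 0.132 m high, and in the wrist view the latch cam hangs on the right. Next I'll go 16 mm left of the middle, down in front of the lid, then push.

>>> play_rows(targets=[-0.2, 0.61, -0.2, 0, 0, 0, -1, 0, 0, 0, -1, 0, 0, 0, -1, 0, 0, 0, 0, 0])

```text
time: 9.95
position: [0.4458, 0.0195, 0.1276]
orientation: [-1.348, 0.973, -0.966]
force: [-0.4, 0.1, 0.7]
opening: 0.0002
```

>>> play_rows(targets=[0.76, 0.25, 0, 0, 0.76, 0.25, 0, 0, 0.57, 0.19, 0, 0, 0.19, 0.06, 0, 0, 0, 0, 0, 0])

```text
time: 10.45
position: [0.5054, 0.0384, 0.1306]
orientation: [-1.344, 0.968, -0.97]
force: [-0.1, -0.4, 0.1]
opening: -0.0
```

```bash
python3 - <<'E'
from h import *
st()
p=robot.capture('side');cv2.imwrite('pics/s4.png',cv2.resize(p['frame'][110:290,240:480],(800,600)))
p=robot.capture('wrist');cv2.imwrite('pics/w4.png',p['frame'])
E
```

```text
{'time': 10.45, 'qpos': [0.052, 0.431, 1.967, 0.0, 0.742, 1.302], 'joint_vel': [-0.005, -0.004, 0.034, -0.001, -0.004, -0.003], 'joint_torque': [0.188, -47.083, -20.328, 0.016, -0.036, 0.033], 'position': [0.505, 0.038, 0.131], 'orientation': [-1.344, 0.968, -0.97], 'force': [-0.057, -0.354, 0.075], 'torque': [0.014, 0.046, -0.031], 'opening': -0.0}
```

View pics/s4.png

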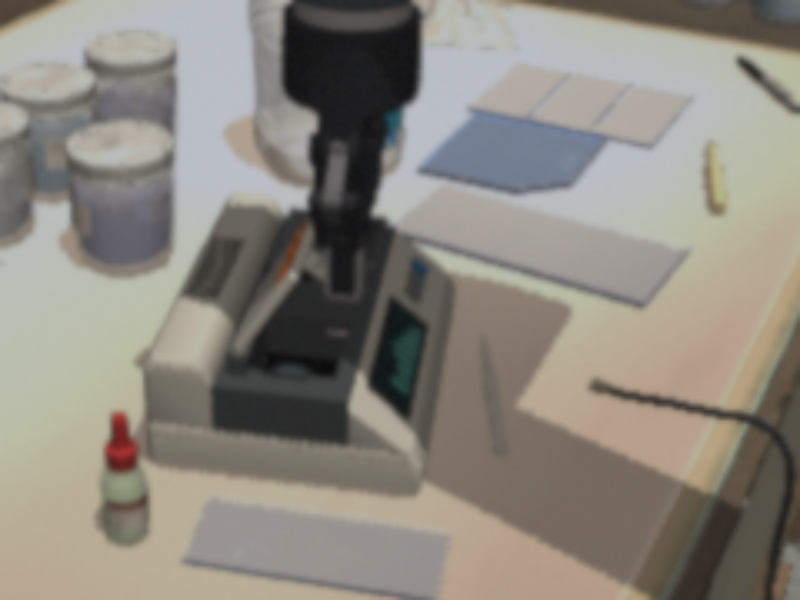

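View pics/w4.png

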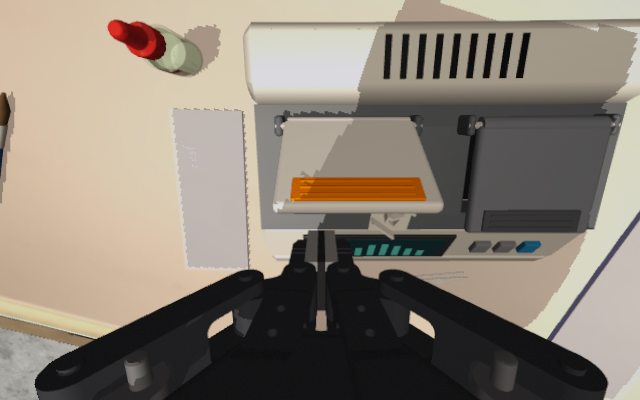

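The finger is in front of the lid and left of the cam (at about (390,225) in the wrist view). I'll shift a little further left for clearance, then push slowly.

>>> play_rows(targets=[-0.06, 0.19, 0, 0, 0.19, 0.063, 0, 0, 0.19, 0.063, 0, 0, 0.19, 0.063, 0, 0, 0.19, 0.063, 0, 0])

```text
time: 11.05
position: [0.5225, 0.0495, 0.1298]
orientation: [-1.345, 0.97, -0.969]
force: [-1.4, 0.4, 0.5]
opening: -0.0
```

>>> play_rows(targets=[0.19, 0.063, 0, 0, 0.19, 0.063, 0, 0, 0.19, 0.063, 0, 0, 0.19, 0.063, 0, 0, 0, 0, 0, 0])

```text
time: 11.55
position: [0.5422, 0.0559, 0.1299]
orientation: [-1.343, 0.969, -0.97]
force: [-0.2, 1.6, 0.7]
opening: 0.0001
```

```bash
python3 - <<'E'
from h import *
st()
p=robot.capture('side');cv2.imwrite('pics/s5.png',cv2.resize(p['frame'][110:290,240:480],(800,600)))
p=robot.capture('wrist');cv2.imwrite('pics/w5.png',p['frame'])
E
```

```text
{'time': 11.55, 'qpos': [0.081, 0.476, 1.884, 0.0, 0.78, 1.33], 'joint_vel': [-0.002, -0.006, 0.017, -0.001, -0.001, -0.002], 'joint_torque': [0.059, -50.982, -20.628, 0.006, 0.043, 0.023], 'position': [0.542, 0.056, 0.13], 'orientation': [-1.343, 0.969, -0.97], 'force': [-0.233, 1.602, 0.692], 'torque': [0.03, 0.035, -0.006], 'opening': 0.0}
```

View pics/s5.png

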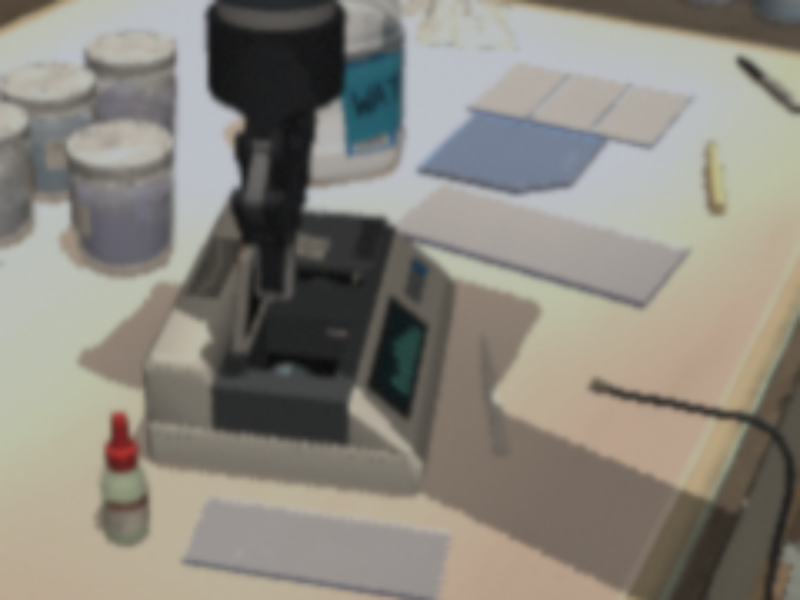

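View pics/w5.png

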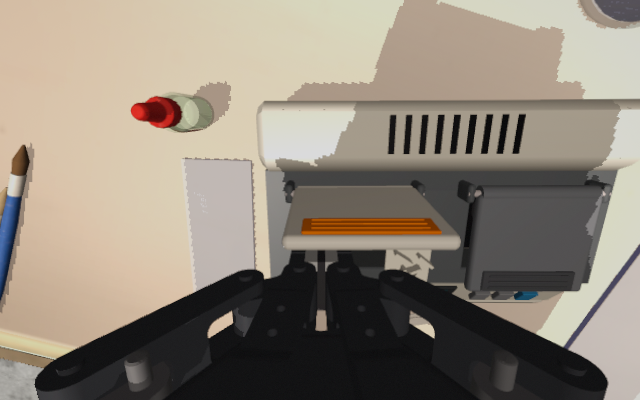

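>>> play_rows(targets=[0.1, 0.032, 0.16, 0, 0.19, 0.063, 0.16, 0, 0.19, 0.063, 0, 0, 0.1, 0.03, 0, 0, 0, 0, 0, 0])

```text
time: 12.15
position: [0.5565, 0.0605, 0.1379]
orientation: [-1.344, 0.969, -0.97]
force: [0.0, -0.6, -0.2]
opening: -0.0002
```

>>> play_rows(targets=[0.1, 0.03, 0, 0, 0.1, 0.03, 0, 0, 0, 0, 0, 0, 0, 0, 0, 0, 0, 0, 0, 0])

```text
time: 12.65
position: [0.5607, 0.0618, 0.1378]
orientation: [-1.344, 0.969, -0.969]
force: [-0.8, 0.0, 0.0]
opening: 0.0001
```

```bash
python3 - <<'E'
from h import *
st()
p=robot.capture('side');cv2.imwrite('pics/s6.png',cv2.resize(p['frame'][110:290,240:480],(800,600)))
p=robot.capture('wrist');cv2.imwrite('pics/w6.png',p['frame'])
E
```

```text
{'time': 12.65, 'qpos': [0.089, 0.487, 1.838, 0.0, 0.817, 1.338], 'joint_vel': [0.001, -0.001, 0.002, -0.001, 0.002, 0.001], 'joint_torque': [0.011, -52.859, -21.594, 0.001, -0.004, 0.0], 'position': [0.561, 0.062, 0.138], 'orientation': [-1.344, 0.969, -0.969], 'force': [-0.757, 0.042, 0.015], 'torque': [0.037, 0.007, -0.031], 'opening': 0.0}
```

View pics/s6.png

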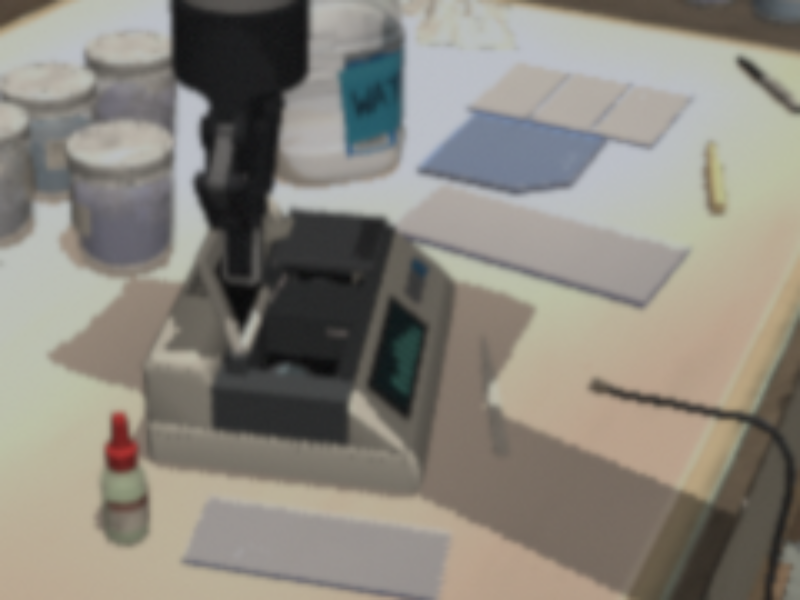

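View pics/w6.png

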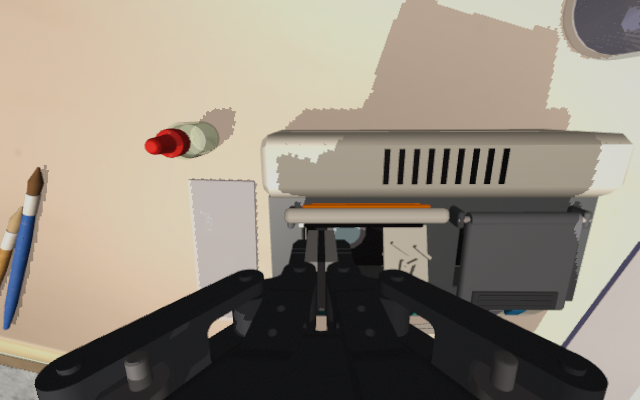

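>>> play_rows(targets=[0.08, 0.025, 0, 0, 0.08, 0.025, 0, 0, 0, 0, 0, 0, 0, 0, 0, 0, 0, 0, 0, 0])

```text
time: 13.25
position: [0.5642, 0.063, 0.1377]
orientation: [-1.345, 0.97, -0.969]
force: [-4.4, -1.4, 2.3]
opening: 0.0003
```

The force rose to about 5 N, so the lid is at its stop. Now I'll withdraw forward, then up.

>>> play_rows(targets=[-0.19, -0.063, 0, 0, -0.4, -0.13, 0, 0, -0.57, -0.19, 0, 0, -0.76, -0.25, 0, 0, -0.76, -0.25, 0, 0])

```text
time: 13.75
position: [0.4969, 0.0408, 0.1379]
orientation: [-1.343, 0.969, -0.97]
force: [0.3, -0.6, 1.2]
opening: 0.0005
```

>>> play_rows(targets=[-0.5, -0.2, 0.5, 0, -0.3, -0.1, 1, 0, 0, 0, 1, 0, 0, 0, 1, 0, 0, 0, 0, 0])

```text
time: 14.25
position: [0.4795, 0.0335, 0.2284]
orientation: [-1.34, 0.964, -0.973]
force: [0.6, 0.5, -0.5]
opening: 0.0
```

>>> play_rows(targets=[0, 0, 0, 0, 0, 0, 0, 0, 0, 0, 0, 0, 0, 0, 0, 0, 0, 0, 0, 0])

```text
time: 14.75
position: [0.4775, 0.0335, 0.2247]
orientation: [-1.345, 0.97, -0.969]
force: [0.2, 0.4, 0.4]
opening: -0.0001
```

```bash
python3 - <<'E'
from h import *
st()
p=robot.capture('side');cv2.imwrite('pics/s7.png',cv2.resize(p['frame'][110:290,240:480],(800,600)))
q=robot.silhouettes('sample_pad',p)[:1]
H=np.array([.567,.0418]);a=np.deg2rad(18.4);mx=np.array([np.cos(a),np.sin(a)]);my=np.array([-mx[1],mx[0]])
for k in q:
    ys,xs=np.where(cv2.erode(k['pixels'].astype(np.uint8),np.ones((3,3)))>0);P=np.array([w(p,[x,y],d=p['range_z'][y,x]) for x,y in zip(xs,ys)])
    X=(P[:,:2]-H)@mx;Y=(P[:,:2]-H)@my
    for lo in range(70,160,10):
        s=(P[:,2]*1000>=lo)&(P[:,2]*1000<lo+10)
        if s.sum():print(lo,s.sum(),np.round(np.median(X[s]),4),np.round(Y[s].min(),3),np.round(Y[s].max(),3))
for n in ['sample_strip','dropper_red','tweezers','jar_blue','glass_pale','reference_pad']:
    m=robot.mark_of(n,p)
    if m: print(n,round(m[0]['score'],2),np.round(m[0]['uv'],1),np.round(w(p,m[0]['uv'],.085 if n=='reference_pad' else 0),3))
p=robot.capture('wrist');cv2.imwrite('pics/w7.png',p['frame'])
E
```

```text
{'time': 14.75, 'qpos': [0.045, 0.242, 1.965, 0.0, 0.936, 1.295], 'joint_vel': [0.001, -0.003, -0.003, -0.0, 0.003, 0.001], 'joint_torque': [-0.003, -40.693, -24.589, 0.0, 0.004, -0.0], 'position': [0.478, 0.034, 0.225], 'orientation': [-1.345, 0.97, -0.969], 'force': [0.196, 0.42, 0.391], 'torque': [-0.018, 0.009, 0.023], 'opening': -0.0}
80 68 -0.0004 -0.028 0.037
90 66 0.0028 -0.02 0.039
100 71 0.0065 -0.022 0.038
110 68 0.0101 -0.023 0.038
120 106 0.0136 -0.027 0.038
130 101 0.0191 -0.027 0.038
140 1 0.0207 -0.019 -0.019
sample_strip 0.82 [334.  271.9] [0.477 0.123 0.   ]
dropper_red 0.84 [279.4 269.1] [0.573 0.169 0.   ]
tweezers 0.43 [388.7 228.5] [ 0.442 -0.067  0.   ]
glass_pale 0.6 [398.1 182. ] [ 0.502 -0.284  0.   ]
reference_pad 0.68 [352.3 182.4] [ 0.541 -0.077  0.085]
```

View pics/s7.png

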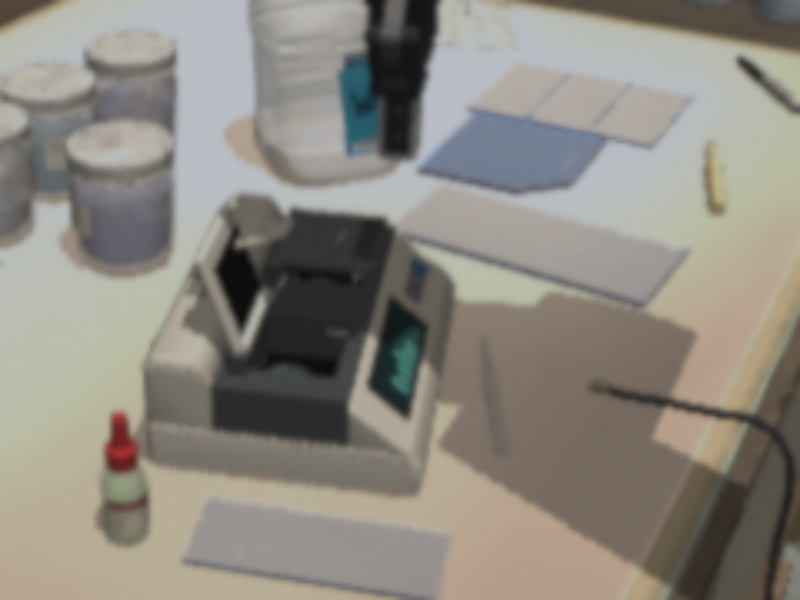

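View pics/w7.png

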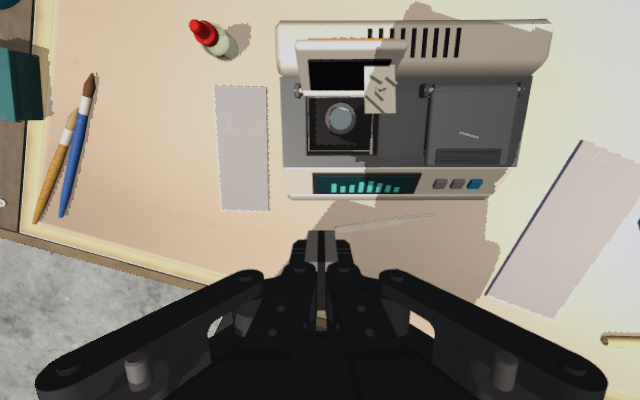

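The lid leans back about 21° past upright, roughly 1.92 rad, and the robot is clear. The reference lid is shut and nothing else has moved.

```bash
python3 - <<'E'
from h import *
print(robot.hand_in()); st()
E
```

```text
the job is handed in; nothing more can be done
None
the job is handed in; nothing more can be done
```

The sample port is open: the white lid stands at its back stop, and I handed the job in at about 15 s of the 38 s allowed.

- **Press:** I pressed the orange pad once with closed fingers until I felt the bottom stop. The force was about 4 N on the way down and rose to about 12 N at the end.
- **Pop-up:** After I took the finger away, the lid popped up to about 1.0 rad and stayed there untouched for about a second.
- **Push back:** I pushed the lid from the front, 16–21 mm left of its middle and clear of the latch cam, until the force rose to about 5 N at the stop. Then I withdrew forward and up.

**Last checks**
- **Lid:** The depth image shows it leaning about 21° past upright, roughly 1.92 rad, and staying there with the robot clear.
- **Reference lid:** It looks shut, with its pad seen where it was.
- **Things round the meter:** The strip, dropper, tweezers and pale glass are within about 9 mm of their first sightings, which is about the spread of the measurements. The network did not find the blue jar in the last side picture; to the eye it stands where it was.

I had no direct reading of the lid or latch joints, so the lid angle comes from images and forces, and I judged the latch release from the force and the pop-up.

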